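Find the rattling tin and show it to the scanner

TASK

In one of the three sealed steel tins the steel ball has come loose from its foam. Lift the tins and shake them from side to side in the air to find the one that rattles, standing any other you picked up upright again where it stood and leaving the rest of the desk as it is. Then present the rattling one to the scanner: finish while holding it still and upright, centred in front of the scanner's window and level with it, the tin's middle about 120 mm from the glass, without letting go.

Things in the scene. Friction and masses are not known exactly. Their poses are not given: they have to be found in the camera images.
- tin_left_mid (a point): centre of the body of the tin that stands on the left, y 0.22 to 0.28 m, 25 mm above its underside, z up. A 36 mm, 0.19 kg steel ball runs free in the rattling tin's cavity (110 mm across, 42 mm high); a foam insert with its ball, as heavy, sits snugly in each of the other two
- tin_middle_mid (a point): centre of the body of the tin that stands in the middle, y -0.04 to 0.04 m, 25 mm above its underside, z up. A 36 mm, 0.19 kg steel ball runs free in the rattling tin's cavity (110 mm across, 42 mm high); a foam insert with its ball, as heavy, sits snugly in each of the other two
- tin_right_mid (a point): centre of the body of the tin that stands on the right, y -0.28 to -0.22 m, 25 mm above its underside, z up. A 36 mm, 0.19 kg steel ball runs free in the rattling tin's cavity (110 mm across, 42 mm high); a foam insert with its ball, as heavy, sits snugly in each of the other two
- scan_window (a point): centre of the glass window of the black scanner, a head 85 mm wide and 85 mm high on a neck and a 100 mm round foot, fixed beyond the tins. The window centre is 165 mm above the table; the x axis points into the scanner, away from the robot (the window looks along -x of this frame), y is level to the left, z is up. The scanner's top is at 208 mm
- tin_left: the tin on the left: plain round steel instrument tin, sealed, 120 mm in diameter (122 at the lid), 50 mm tall, 0.38 to 0.53 kg with contents; the three look alike. On the middle of its lid is a black bar grip, 44 mm long along the tin's x, 20 mm thick along y, standing 32 mm above the lid (its top 82 mm above the underside). Origin: centre of its underside, z up
- tin_middle: the tin in the middle: plain round steel instrument tin, sealed, 120 mm in diameter (122 at the lid), 50 mm tall, 0.38 to 0.53 kg with contents; the three look alike. On the middle of its lid is a black bar grip, 44 mm long along the tin's x, 20 mm thick along y, standing 32 mm above the lid (its top 82 mm above the underside). Origin: centre of its underside, z up
- tin_right: the tin on the right: plain round steel instrument tin, sealed, 120 mm in diameter (122 at the lid), 50 mm tall, 0.38 to 0.53 kg with contents; the three look alike. On the middle of its lid is a black bar grip, 44 mm long along the tin's x, 20 mm thick along y, standing 32 mm above the lid (its top 82 mm above the underside). Origin: centre of its underside, z up
- tweezers: steel tweezers lying along x between the left and middle tins, 120 mm long, 8 mm high; to be left alone. Origin: centre of its underside
- label_pack: banded pack of paper labels between the middle and right tins, 75 x 30 mm, 12 mm high; to be left alone. Origin: centre of its underside
Things that resemble listed ones, but are neither listed nor needed, are in the scene too. Leave any pink or red look-alike of the tin_right alone. Leave any blue or yellow look-alike of the tin_middle alone.

How it is judged:
By the outcome, as a careful person would: the job done as asked, in the order asked, and still so for the second after the job is handed in, while the arm keeps its last pose, push and grip.
It also fails if it takes over 72 s, if anything falls off the work surface, if the arm or the gripper's body presses on something with over 40 N, if the wrist force passes 120 N, or if a joint passes its speed limit or range.

ROBOT

A 7-joint arm with a two-finger parallel gripper is mounted at the origin on the work surface. World frame = base frame: x ahead of the robot, y to its left, z up, the work surface at z = 0. Lengths are in m, angles in rad, forces in N, time in s.
With the tool pointing down it reaches from about 0.4 to 0.85 m from the base axis. Payload 10.4 kg.
Tool frame: the origin (TCP) lies midway between the tips of the shut fingers; the grasp point (between the pads) lies 19 mm behind it; z points along the fingers, x is the direction in which the jaws open and shut, and the axes are right-handed (so a half turn about z gives the same grasp; the last joint's range is limited). The gripper opens to 85 mm and grips with 20 to 120 N. Pads are 22 mm wide; open, the fingers measure 114 mm over their backs; the gripper's body (76 mm by 85 mm) begins 54 mm behind the grasp point. The pads swing forward as they close: fully open they stand 13 mm farther back than shut.
Start: joints at [1.131, 0.332, -0.065, 1.46, 0.022, 1.35, -0.088], TCP at [0.253, -0.572, 0.231] pointing down, gripper open.
Joint ranges: [-2.6, 2.6], [-0.5, 2.12], [-1.47, 1.34], [0.16, 2.42], [-1.27, 4.41], [0.06, 2.06], [-2.6, 2.6]. Speed limits (rad/s): [2.22, 2.22, 2.79, 2.79, 3.14, 3.14, 3.14].

INTERFACE

Orientations are given as a unit quaternion [x, y, z, w].
In Python, from workcell import manip, cams gives the robot as it stands.
- The arm moves only by the tool move_arm, never from a script. Its argument "moves" is a list of rows, each a list of 7 numbers: the turn, a rotation vector about the tool's x, y, z in degrees, then the shift along the tool's x, y, z in m, then the finger opening in m, from 0 to 0.0854. A call has 1 to 10 rows; each row is the pose to reach, as a shift and turn from the pose commanded when the call began, along the tool's axes at that moment; what a row does not reach only later rows make up. A row lasts 1/10 s, in which the tool goes at most 50 mm and 8.59 degrees, less where a joint would pass 70% of its speed; a pose out of reach is approached as far as the arm can. A call with a gripper value outside its range is refused whole. The fingers move at their own pace and stop on an object; "grip_force" is the grip in N (left out, the last holds). Time passes only in rows, so rows that repeat a pose let the fingers close. It gives the time, the measured TCP pose, the force and the opening at its end, in the units of the state.
- manip.get_obs(): the state, without advancing time (a new reading comes with each control period).
- cams.camera(name): name is "scene" or "top" or "wrist"; returns the picture (420x560x3 uint8, red, green, blue); there is no depth.
- cams.camera_params(name): a dict with "fx", "fy", "cx", "cy" (pixels), "xyz" and "rotation" of the camera in the world. Camera axes: x right, y up, looking along -z (the intrinsics and any distortion apply to the point x, -y, -z); pixel columns grow to the right and rows downward; lengths in m; the calibration is good to about 2 mm. A picture is of the moment at which its call begins: read the wrist's pose just before it. camera_params takes no time and is no camera call; for the wrist camera it gives the pose at the moment of the call.
- manip.hand_in(): hands the job in, once; it reports no verdict.
The state is a dict: "clock": time; "joint_pos": joint angles; "joint_velocities": joint speeds; "tau": joint torques, N m; "position": TCP position; "ee_rot": TCP orientation; "ft_force": force on the tool from outside, world axes, zero at the start; "torque": the same for the moment, N m; "grip_width": opening from 0.0 (shut) to 1.0 (fully open).
Only numpy, scipy, OpenCV 4.12 (cv2) and the standard library are available. Lean on these libraries where they do the work, as an engineer would, in place of code of your own. Each camera call takes 0.05 s, during which the arm holds its last target. There are 200 camera calls.

## Working session

There is one attempt and no reset: what is moved stays moved. The work goes in short steps, Python scripts to look and compute and a tool call to move; the robot and the scene stay as the last step left them, time stands still between calls to the robot, and variables do not carry over. Pictures are saved under pics/ and viewed, about 8 in all and at most 12, crops included, and the job is handed in when it is done.

Besides the shell and the picture viewer there is one more tool, called after "Request:" by a JSON object that holds its "api" and its "payload". move_arm: Moves the arm, as the interface text tells. Its arguments: {"type":"object","properties":{"moves":{"type":"array","items":{"type":"array","items":{"type":"number"}}},"grip_force":{"type":"number"}},"required":["moves"]}

```bash
mkdir -p pics
python3 - <<'E'
from workcell import manip, cams
import cv2, numpy as np
print(manip.get_obs())
ims=[]
for n in ("top","scene"):
    p=cams.camera_params(n); print(n,p)
    cv2.imwrite(f"pics/{n}0.png",cams.camera(n)[:,:,::-1])
E
```

```text
{'clock': 0.0, 'joint_pos': array([ 1.13140188,  0.33285218, -0.06470727,  1.46094653,  0.02162957,
        1.3499008 , -0.08852026]), 'joint_velocities': array([ 2.57488343e-04, -2.06156267e-03,  1.59909826e-03, -1.62758826e-03,
       -8.52732595e-04, -2.61373799e-04,  7.50623877e-05]), 'tau': array([ 1.96425513e-03, -6.25443363e+01,  5.01494645e-02, -3.91609025e+01,
        1.63091195e-02,  9.76501586e-03, -4.76941682e-05]), 'position': array([ 0.25285668, -0.57115407,  0.23052577]), 'ee_rot': array([ 8.38106111e-01, -5.45506782e-01, -6.15017951e-04, -3.44988799e-04]), 'ft_force': array([-0.25170977,  0.15483839, -0.20126445]), 'torque': array([-0.00693606,  0.02625796,  0.01122143]), 'grip_width': 1.003610027308554}
top {'fx': 536.6285658596138, 'fy': 536.6285658596138, 'cx': 286.34234373106256, 'cy': 208.32907670290263, 'xyz': array([0.37453693, 0.00514906, 1.27911232]), 'rotation': array([ 0.05640668, -0.05082716, -0.70356909,  0.70655886])}
scene {'fx': 400.63571959247747, 'fy': 400.63571959247747, 'cx': 275.8791186861668, 'cy': 207.65486739867694, 'xyz': array([ 1.02077016, -0.40376276,  0.8554538 ]), 'rotation': array([0.3065047 , 0.14528394, 0.38666879, 0.85757489])}
```

View pics/top0.png

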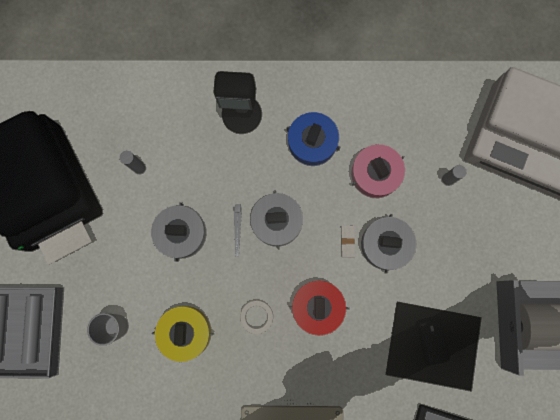

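View pics/scene0.png

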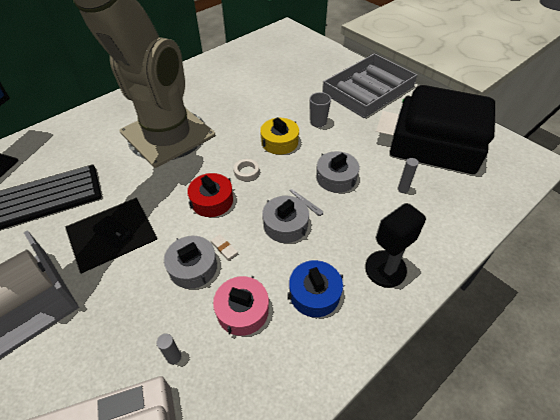

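The top view shows grey tins at px (178,231), (276,218) and (389,242), with their bars roughly along the image's horizontal. The scanner is near (235,90). The scene view confirms this, with the coloured look-alikes around. I'll enlarge for bars and scanner.

```bash
cat > h.py <<'E'
import numpy as np
from scipy.spatial.transform import Rotation as R
def ray(p,u,v,z):
    r=R.from_quat(p["rotation"]); d=r.apply([(u-p["cx"])/p["fx"],-(v-p["cy"])/p["fy"],-1.])
    o=np.array(p["xyz"]); return o+d*(z-o[2])/d[2]
def proj(p,X):
    c=R.from_quat(p["rotation"]).inv().apply(np.array(X)-p["xyz"]); return np.array([p["cx"]+p["fx"]*c[0]/-c[2],p["cy"]-p["fy"]*c[1]/-c[2]])
E
python3 - <<'E'
from h import *
from workcell import manip, cams
import cv2
p=cams.camera_params("top")
im=cv2.imread("pics/top0.png"); s=cv2.imread("pics/scene0.png")
L=lambda a,k:cv2.resize(a,None,fx=k,fy=k,interpolation=cv2.INTER_CUBIC)
tins=[im[y-30:y+30,x-30:x+30] for x,y in((178,231),(276,218),(389,242))]
row=np.hstack([L(t,4) for t in tins])
sc=np.hstack([L(im[60:140,200:270],3.5),L(s[195:295,350:440],2.8)])
sc=cv2.copyMakeBorder(sc,0,0,0,720-sc.shape[1],cv2.BORDER_CONSTANT)
print(row.shape,sc.shape)
cv2.imwrite("pics/crop1.png",np.vstack([row,sc]))
for x,y in((178,231),(276,218),(389,242)): print(ray(p,x,y,.082),ray(p,x,y,.05))
E
```

```text
(240, 720, 3) (280, 720, 3)
[0.50525174 0.25813542 0.082     ] [0.50874587 0.264898   0.05      ]
[0.53554074 0.03824049 0.082     ] [0.53984453 0.03912506 0.05      ]
[ 0.48245465 -0.21445115  0.082     ] [ 0.48533939 -0.22032128  0.05      ]
```

View pics/crop1.png

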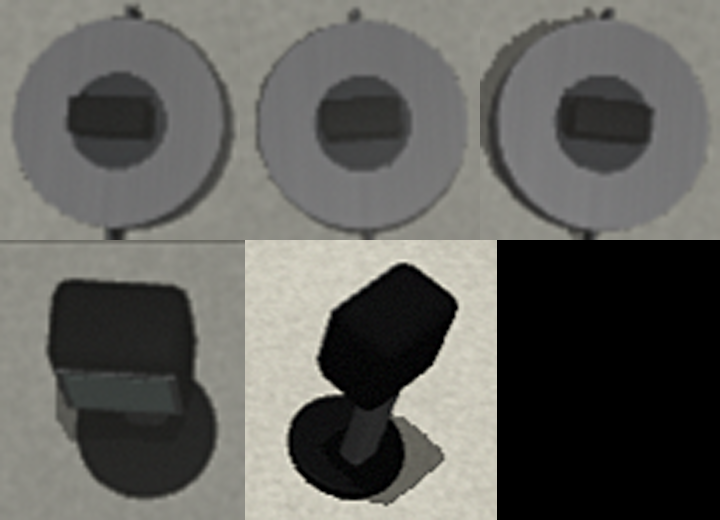

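Bars and the window are clear. Window corners are at px about (217,97), (251,98), (252,110), (219,107); bars lie near world y. Next I compute poses and the move plan.

```bash
cat >> h.py <<'E'
def rel(pos,yaw,o):
    """tool-frame turn(deg)+shift from current pose to TCP pos, pointing down, tool x along world yaw (mod 180)"""
    r0=R.from_quat(o["ee_rot"]); best=None
    for k in (0,np.pi):
        r=R.from_matrix(np.array([[np.cos(yaw+k),np.sin(yaw+k),0],[np.sin(yaw+k),-np.cos(yaw+k),0],[0,0,-1]]).T)
        v=(r0.inv()*r).as_rotvec(degrees=True)
        if best is None or np.linalg.norm(v)<np.linalg.norm(best): best=v
    return best.round(2), r0.inv().apply(np.array(pos)-o["position"]).round(4)
E
python3 - <<'E'
from h import *
from workcell import manip, cams
p=cams.camera_params("top")
B={"L":[(148+x/4,201+y/4) for x,y in((68,94),(156,96),(153,138),(68,136))],
"M":[(246+x/4,188+y/4) for x,y in((82,98),(162,96),(163,136),(80,139))],
"R":[(359+x/4,212+y/4) for x,y in((85,96),(173,107),(168,143),(80,134))]}
o=manip.get_obs()
for k,c in B.items():
    q=np.array([ray(p,u,v,.082)[:2] for u,v in c]); d=(q[0]+q[3]-q[1]-q[2])/2; w=(q[0]+q[1]-q[2]-q[3])/2
    m=q.mean(0); yaw=np.arctan2(d[1],d[0])-np.pi/2
    print(k,m.round(4),"len",np.linalg.norm(d).round(3),"wid",np.linalg.norm(w).round(3),"jaw yaw deg",np.degrees(yaw).round(1),"w yaw",np.degrees(np.arctan2(w[1],w[0])).round(1))
    print(rel([*m,.2],yaw,o))
W=[(217.1,97.1),(251.4,98.3),(252,109.7),(219.4,107.1)]
z=.165
for z in(.195,.165,.135): print(z,[ray(p,u,v,z)[:2].round(3) for u,v in W], ray(p,235,103,z))
s=cams.camera_params("scene"); 
print(R.from_quat(o["ee_rot"]).as_matrix().round(3))
E
```

```text
L [0.5075 0.2631] len 0.049 wid 0.024 jaw yaw deg -1.1 w yaw 0.0
(array([-4.000e-02,  7.000e-02, -6.502e+01]), array([-0.6598, -0.5706,  0.0314]))
M [0.5371 0.0373] len 0.046 wid 0.023 jaw yaw deg 2.0 w yaw -0.3
(array([-4.000e-02,  7.000e-02, -6.811e+01]), array([-0.4413, -0.5062,  0.0311]))
R [ 0.4825 -0.2181] len 0.049 wid 0.021 jaw yaw deg -6.3 w yaw -9.0
(array([-4.000e-02,  7.000e-02, -5.983e+01]), array([-0.2299, -0.3529,  0.0309]))
0.195 [array([0.778, 0.162]), array([0.775, 0.089]), array([0.75 , 0.087]), array([0.756, 0.156])] [0.76465158 0.12347734 0.195     ]
0.165 [array([0.789, 0.166]), array([0.786, 0.091]), array([0.76, 0.09]), array([0.766, 0.16 ])] [0.77544699 0.12675177 0.165     ]
0.135 [array([0.8 , 0.17]), array([0.797, 0.094]), array([0.771, 0.092]), array([0.777, 0.165])] [0.78624241 0.1300262  0.135     ]
[[ 0.405 -0.914 -0.001]
 [-0.914 -0.405  0.001]
 [-0.001  0.    -1.   ]]
```

Request:
{"api": "move_arm", "payload": {"moves": [[0,0,-60,-0.23,-0.353,0.031,0.0854],[0,0,-60,-0.23,-0.353,0.031,0.0854],[0,0,-60,-0.23,-0.353,0.031,0.0854],[0,0,-60,-0.23,-0.353,0.031,0.0854],[0,0,-60,-0.23,-0.353,0.031,0.0854],[0,0,-60,-0.23,-0.353,0.031,0.0854],[0,0,-60,-0.23,-0.353,0.031,0.0854],[0,0,-60,-0.23,-0.353,0.031,0.0854],[0,0,-60,-0.23,-0.353,0.031,0.0854],[0,0,-60,-0.23,-0.353,0.031,0.0854]], "grip_force": 60}}

```text
clock: 1.1
position: [0.4843, -0.2141, 0.1999]
ee_rot: [0.999, -0.05, -0.0, -0.001]
ft_force: [-0.1, -0.2, 0.7]
grip_width: 0.997
```

Run:
```python
from h import *
from workcell import manip, cams
import cv2
for _ in range(3): cams.camera("top")
o=manip.get_obs(); p=cams.camera_params("wrist"); cv2.imwrite("pics/w1.png",cams.camera("wrist")[:,:,::-1])
print(o["clock"],o["position"],rel([.4825,-.2181,.2],np.radians(-6.5),o)); print(p)
import json; json.dump({k:(v.tolist() if hasattr(v,'tolist') else v) for k,v in p.items()},open("w1.json","w"))
print(proj(p,[.4825,-.2181,.082]))
```

```text
1.25 [ 0.48213069 -0.21918159  0.200089  ] (array([0.02, 0.04, 0.33]), array([ 0.0003, -0.0011,  0.0001]))
{'fx': 375.0786349771359, 'fy': 375.0786349771359, 'cx': 280.41909246368795, 'cy': 211.08841216973053, 'xyz': array([ 0.49012964, -0.14146248,  0.34154017]), 'rotation': array([-0.15266933,  0.00805627, -0.05301197,  0.98682162])}
[281.17672779 204.14437221]
```

View pics/w1.png

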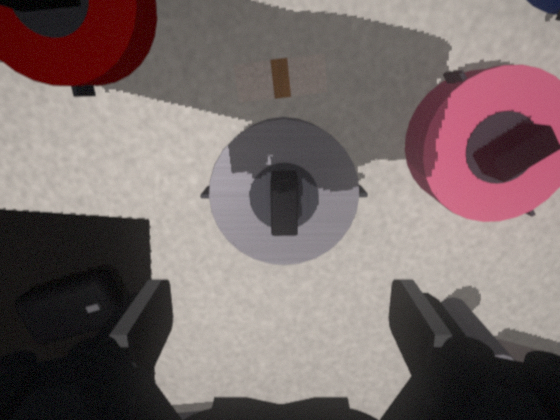

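The wrist view shows the right tin's bar centred near px (284,206), against (281,204) predicted. That agrees to about 2 mm, so I descend and grip.

Request:
{"api": "move_arm", "payload": {"moves": [[0,0,0,0.001,0,0.05,0.0854],[0,0,0,0.001,0,0.1,0.0854],[0,0,0,0.001,0,0.144,0.0854],[0,0,0,0.001,0,0.144,0.0854],[0,0,0,0.001,0,0.144,0.0854],[0,0,0,0.001,0,0.144,0.0],[0,0,0,0.001,0,0.144,0.0],[0,0,0,0.001,0,0.144,0.0],[0,0,0,0.001,0,0.144,0.0],[0,0,0,0.001,0,0.144,0.0]], "grip_force": 80}}

```text
clock: 2.3
position: [0.4843, -0.2187, 0.0572]
ee_rot: [0.999, -0.053, 0.001, 0.0]
ft_force: [-0.2, -1.2, 1.9]
grip_width: 0.218
```

Request:
{"api": "move_arm", "payload": {"moves": [[0,0,0,0,0,-0.03,0],[0,0,0,0,0,-0.06,0],[0,0,0,0,0,-0.1,0],[0,0,0,0,0,-0.1,0],[0,0,0,0,0,-0.1,0],[0,0,0,0,0,-0.1,0]]}}

```text
clock: 2.9
position: [0.4826, -0.2181, 0.1547]
ee_rot: [0.999, -0.053, -0.001, -0.0]
ft_force: [-0.2, -0.5, -6.0]
grip_width: 0.217
```

```bash
cat > samp.py <<'E'
from h import *
from workcell import manip, cams
for _ in range(12):
    o=manip.get_obs(); r=R.from_quat(o["ee_rot"]).inv()
    print(round(o["clock"],2),o["position"].round(4),"F",o["ft_force"].round(2),"T",o["torque"].round(3),o["grip_width"].round(3)); cams.camera("top")
E
python3 samp.py
```

```text
Traceback (most recent call last):
  File "samp.py", line 5, in <module>
    print(round(o["clock"],2),o["position"].round(4),"F",o["ft_force"].round(2),"T",o["torque"].round(3),o["grip_width"].round(3)); cams.camera("top")
                                                                                                         ^^^^^^^^^^^^^^^^^^^^^
AttributeError: 'float' object has no attribute 'round'
```

Request:
{"api": "move_arm", "payload": {"moves": [[0,0,0,0.04,0,0,0],[0,0,0,0.04,0,0,0],[0,0,0,-0.04,0,0,0],[0,0,0,-0.04,0,0,0],[0,0,0,0.04,0,0,0],[0,0,0,0.04,0,0,0],[0,0,0,-0.04,0,0,0],[0,0,0,-0.04,0,0,0],[0,0,0,0,0,0,0],[0,0,0,0,0,0,0]]}}

```text
clock: 3.9
position: [0.4841, -0.2176, 0.1541]
ee_rot: [0.999, -0.053, -0.001, -0.001]
ft_force: [1.7, 0.9, -4.1]
grip_width: 0.219
```

```bash
python3 samp.py
```

```text
Traceback (most recent call last):
  File "samp.py", line 5, in <module>
    print(round(o["clock"],2),o["position"].round(4),"F",o["ft_force"].round(2),"T",o["torque"].round(3),o["grip_width"].round(3)); cams.camera("top")
                                                                                                         ^^^^^^^^^^^^^^^^^^^^^
AttributeError: 'float' object has no attribute 'round'
```

```bash
sed -i 's/,o\["grip_width"\].round(3))/)/' samp.py; python3 samp.py
```

```text
3.9 [ 0.4841 -0.2176  0.1541] F [ 1.69  0.94 -4.08] T [ 0.106 -0.143 -0.02 ]
3.95 [ 0.4836 -0.2177  0.1545] F [-0.83  0.17 -5.34] T [ 0.108 -0.113 -0.021]
4.0 [ 0.4832 -0.2179  0.1548] F [ 0.07  0.07 -5.55] T [ 0.049  0.019 -0.051]
4.05 [ 0.4831 -0.2181  0.1552] F [ 0.07 -0.28 -4.35] T [-0.04  -0.053 -0.013]
4.1 [ 0.4831 -0.2183  0.1555] F [ 0.21  0.51 -3.94] T [ 0.022 -0.012 -0.015]
4.15 [ 0.4831 -0.2184  0.1558] F [-0.55 -0.18 -4.93] T [ 0.027 -0.029 -0.026]
4.2 [ 0.4833 -0.2184  0.156 ] F [-0.3  -0.38 -5.21] T [ 0.069 -0.062  0.02 ]
4.25 [ 0.4834 -0.2185  0.1562] F [-0.62  0.17 -4.53] T [ 0.024 -0.045 -0.028]
4.3 [ 0.4834 -0.2185  0.1563] F [-0.4   0.24 -5.44] T [ 0.066 -0.082 -0.01 ]
4.35 [ 0.4836 -0.2185  0.1564] F [-0.44  0.14 -5.1 ] T [ 0.037 -0.049 -0.004]
4.4 [ 0.4836 -0.2185  0.1564] F [-0.18  0.06 -5.61] T [ 0.006 -0.076  0.02 ]
4.45 [ 0.4836 -0.2185  0.1564] F [-0.54  0.43 -4.72] T [ 0.037 -0.064  0.047]
```

Request:
{"api": "move_arm", "payload": {"moves": [[0,0,0,0.04,0,0,0],[0,0,0,0.04,0,0,0],[0,0,0,-0.04,0,0,0],[0,0,0,-0.04,0,0,0],[0,0,0,0.04,0,0,0],[0,0,0,0.04,0,0,0],[0,0,0,-0.04,0,0,0],[0,0,0,-0.04,0,0,0],[0,0,0,0,0,0,0],[0,0,0,0,0,0,0]]}}

```text
clock: 5.5
position: [0.485, -0.2181, 0.1557]
ee_rot: [0.999, -0.053, 0.0, -0.0]
ft_force: [2.3, 0.9, -3.7]
grip_width: 0.214
```

```bash
python3 samp.py
```

```text
5.5 [ 0.485  -0.2181  0.1557] F [ 2.25  0.91 -3.73] T [ 0.085 -0.192 -0.023]
5.55 [ 0.4845 -0.218   0.1561] F [ 0.47  0.25 -4.03] T [ 0.081 -0.023  0.024]
5.6 [ 0.4841 -0.2182  0.1563] F [ 0.08  0.26 -4.58] T [0.035 0.005 0.04 ]
5.65 [ 0.4838 -0.2183  0.1564] F [ 0.03 -0.46 -5.39] T [0.02  0.045 0.025]
5.7 [ 0.4837 -0.2184  0.1565] F [ 3.49  0.43 -4.14] T [-0.043 -0.68   0.034]
5.75 [ 0.4836 -0.2185  0.1565] F [-0.55 -0.58 -5.2 ] T [0.003 0.046 0.019]
5.8 [ 0.4835 -0.2185  0.1565] F [-0.17  0.04 -4.89] T [-0.011  0.083 -0.036]
5.85 [ 0.4835 -0.2185  0.1565] F [-0.31 -0.07 -4.91] T [ 0.016  0.051 -0.023]
5.9 [ 0.4835 -0.2185  0.1565] F [-0.03 -0.03 -5.4 ] T [0.037 0.108 0.053]
5.95 [ 0.4835 -0.2185  0.1565] F [ 0.25 -0.3  -5.09] T [0.041 0.043 0.035]
6.0 [ 0.4836 -0.2185  0.1564] F [ 0.64 -0.53 -5.1 ] T [0.097 0.086 0.014]
6.05 [ 0.4836 -0.2185  0.1564] F [ 0.04 -0.01 -4.74] T [ 0.04   0.057 -0.036]
```

An impact shows at 5.70 s with the arm still, and the static moment Ty flipped from about −0.06 to +0.06 N m. That matches a 0.19 kg ball moving from wall to wall. I'll shake once more to confirm.

Request:
{"api": "move_arm", "payload": {"moves": [[0,0,0,0.04,0,0,0],[0,0,0,0.04,0,0,0],[0,0,0,-0.04,0,0,0],[0,0,0,-0.04,0,0,0],[0,0,0,0.04,0,0,0],[0,0,0,0.04,0,0,0],[0,0,0,0,0,0,0],[0,0,0,0,0,0,0]]}}

```text
clock: 6.9
position: [0.4801, -0.2178, 0.1536]
ee_rot: [0.999, -0.054, -0.003, -0.001]
ft_force: [-0.3, -0.1, -3.9]
grip_width: 0.217
```

```bash
python3 samp.py; python3 -c "
from h import *
from workcell import manip
o=manip.get_obs()
print(R.from_quat(o['ee_rot']).as_matrix().round(3), rel([.655,.134,.32],np.radians(-6),o))"
```

```text
6.9 [ 0.4801 -0.2178  0.1536] F [-0.28 -0.05 -3.89] T [-0.01   0.135  0.045]
6.95 [ 0.4819 -0.2184  0.1551] F [ 0.18  0.74 -3.66] T [-0.064 -0.009  0.021]
7.0 [ 0.4831 -0.2186  0.1561] F [ 0.47 -0.95 -4.22] T [ 0.029 -0.089 -0.032]
7.05 [ 0.4839 -0.2186  0.1567] F [-0.22 -0.69 -4.65] T [ 0.011 -0.063 -0.023]
7.1 [ 0.4843 -0.2186  0.157 ] F [ 0.69  0.23 -4.06] T [ 0.023 -0.037 -0.001]
7.15 [ 0.4843 -0.2185  0.157 ] F [-0.3  -0.66 -5.23] T [ 0.039 -0.186 -0.084]
7.2 [ 0.4843 -0.2185  0.157 ] F [ 0.2   0.01 -5.08] T [ 0.046 -0.058  0.006]
7.25 [ 0.4843 -0.2184  0.1569] F [ 0.36 -0.12 -3.79] T [-0.031 -0.041 -0.003]
7.3 [ 0.4842 -0.2184  0.1568] F [-0.68 -0.42 -4.79] T [ 0.085 -0.049 -0.027]
7.35 [ 0.4841 -0.2184  0.1567] F [-0.46 -0.14 -4.37] T [ 0.055 -0.079  0.024]
7.4 [ 0.484  -0.2184  0.1566] F [-0.42  0.6  -4.22] T [ 0.048 -0.099 -0.046]
7.45 [ 0.4839 -0.2184  0.1565] F [ 0.52 -0.78 -5.3 ] T [ 0.003 -0.087 -0.019]
[[ 0.994 -0.107  0.   ]
 [-0.107 -0.994 -0.   ]
 [ 0.     0.    -1.   ]] (array([ 0.  , -0.02, -0.11]), array([ 0.1327, -0.3686, -0.1635]))
```

Ty flipped back with another knock: the right tin rattles. I'll carry it to the scanner.

Request:
{"api": "move_arm", "payload": {"moves": [[0,0,0,0.005,-0.014,-0.03,0],[0,0,0,0.02,-0.054,-0.041,0],[0,0,0,0.035,-0.098,-0.041,0],[0,0,0,0.05,-0.14,-0.041,0],[0,0,0,0.066,-0.183,-0.041,0],[0,0,0,0.081,-0.225,-0.041,0],[0,0,0,0.096,-0.267,-0.041,0],[0,0,0,0.11,-0.307,-0.041,0],[0,0,0,0.12,-0.335,-0.041,0],[0,0,0,0.126,-0.35,-0.041,0]]}}

```text
clock: 8.5
position: [0.6465, 0.1197, 0.1969]
ee_rot: [0.999, -0.052, -0.0, -0.001]
ft_force: [-0.9, 0.1, -4.7]
grip_width: 0.216
```

Run:
```python
from h import *
from workcell import manip, cams
import cv2
for _ in range(6): cams.camera("top")
o=manip.get_obs(); print(o["clock"],o["position"],o["ee_rot"],rel([.655,.134,.197],np.radians(-6),o))
t,s,w=[cams.camera(n)[:,:,::-1] for n in("top","scene","wrist")]
for n,i in(("t2",t),("s2",s),("w2",w)): cv2.imwrite(f"pics/{n}.png",i)
L=lambda a:cv2.resize(a,(400,400),interpolation=cv2.INTER_CUBIC)
cv2.imwrite("pics/c2.png",np.hstack([L(t[60:190,170:300]),L(s[170:310,300:440])]))
```

```text
8.8 [0.64632064 0.11406268 0.19726839] [ 9.98513149e-01 -5.45071560e-02 -8.25837724e-06  6.79740731e-04] (array([ 0.08, -0.  , -0.25]), array([ 0.0065, -0.0208,  0.0002]))
```

View pics/c2.png

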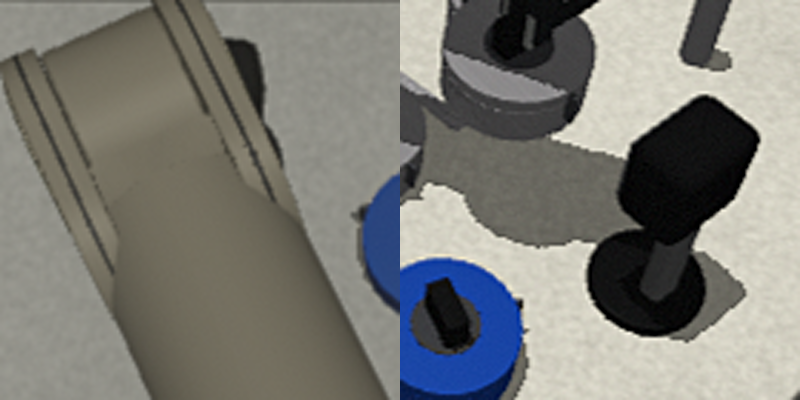

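View pics/w2.png

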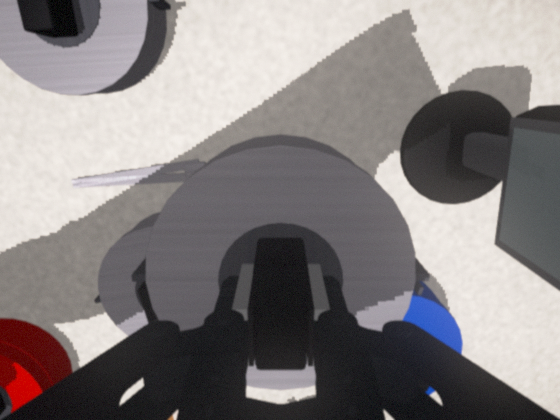

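The tin is held level in the grip. The glass's lower edge in the wrist view runs (512,125)–(497,243). I'll check this second measurement against the first, and the tin's centre against the TCP.

Run:
```python
from h import *
from workcell import manip, cams
o=manip.get_obs(); p=cams.camera_params("wrist"); x,y,z=o["position"]
print(o["clock"],o["position"])
for zz in(.125,.13,.135,.14): print(zz,ray(p,512,125,zz).round(4),ray(p,497,243,zz).round(4))
print("foot left/right/mid z~.01",ray(p,402,147,.012).round(3),ray(p,458,147,.012).round(3))
# lid extremes
zl=.19
for a in (90,0,180,60,120): print(a,proj(p,[x+.061*np.cos(np.radians(a)),y+.061*np.sin(np.radians(a)),zl]).round(1))
t=cams.camera_params("top"); print("foot top cam",ray(t,200+147/3.5,60+195/3.5,.01),"head back edge z=.208",ray(t,200+60/3.5,60+42/3.5,.208),ray(t,200+187/3.5,60+48/3.5,.208))
print(ray(t,200+50/3.5,60+130/3.5,.208),ray(t,200+194/3.5,60+133/3.5,.208))
```

```text
8.95 [0.64632351 0.11471555 0.197504  ]
0.125 [0.7812 0.1611 0.125 ] [0.7775 0.0901 0.125 ]
0.13 [0.7782 0.1619 0.13  ] [0.7746 0.0925 0.13  ]
0.135 [0.7752 0.1626 0.135 ] [0.7718 0.0949 0.135 ]
0.14 [0.7723 0.1633 0.14  ] [0.7689 0.0973 0.14  ]
foot left/right/mid z~.01 [0.755 0.136 0.012] [0.803 0.131 0.012]
90 [264.5 139. ]
0 [420.1 264.2]
180 [145.3 291.2]
60 [343.3 151.3]
120 [191.5 167.7]
foot top cam [0.79865282 0.12581369 0.01      ] head back edge z=.208 [0.82788852 0.16095521 0.208     ] [0.82422138 0.08454965 0.208     ]
[0.77263491 0.16558156 0.208     ] [0.77093958 0.07962473 0.208     ]
```

Request:
{"api": "move_arm", "payload": {"moves": [[0,0,0,0.002,-0.007,0,0],[0,0,0,0.005,-0.014,0,0],[0,0,0,0.0075,-0.0215,0,0],[0,0,0,0.0075,-0.0215,0,0],[0,0,0,0.0075,-0.0215,0,0],[0,0,0,0.0075,-0.0215,0,0],[0,0,0,0.0075,-0.0215,0,0],[0,0,0,0.0075,-0.0215,0,0],[0,0,0,0.0075,-0.0215,0,0],[0,0,0,0.0075,-0.0215,0,0]]}}

```text
clock: 9.95
position: [0.6561, 0.1366, 0.1974]
ee_rot: [0.999, -0.053, 0.0, 0.0]
ft_force: [0.3, -0.0, -4.5]
grip_width: 0.213
```

```bash
python3 samp.py | tail -3
python3 - <<'E'
from workcell import cams, manip
import cv2
o=manip.get_obs(); print(o["position"],o["ee_rot"],o["joint_velocities"].round(4),o["grip_width"])
cv2.imwrite("pics/s3.png",cams.camera("scene")[:,:,::-1])
E
```

```text
10.4 [0.6561 0.1368 0.1973] F [-0.17  0.08 -4.8 ] T [-0.017  0.058  0.025]
10.45 [0.656  0.1368 0.1973] F [ 0.27  0.77 -4.78] T [-0.095  0.068 -0.031]
10.5 [0.656  0.1368 0.1973] F [ 0.7   0.37 -3.86] T [-0.073 -0.014 -0.005]
[0.65604575 0.13676132 0.1973041 ] [ 9.98574432e-01 -5.33769852e-02  2.22528390e-05  3.75578032e-05] [ 0.0014 -0.0004 -0.0016 -0.      0.0012  0.0004  0.0004] 0.2153402316649062
```

View pics/s3.png

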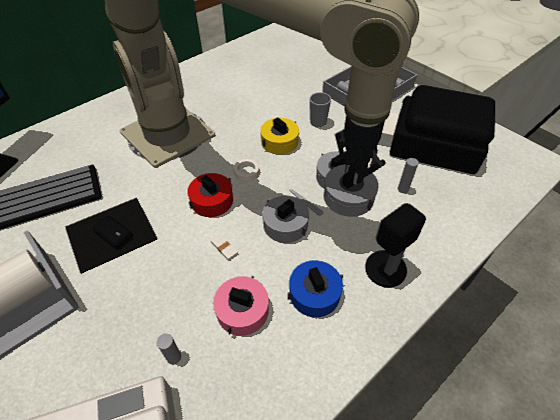

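The tin is upright in front of the scanner near px (350,190). The other tins, tweezers and labels are undisturbed, and the arm is still.

```bash
python3 -c "
from workcell import manip
print(manip.hand_in())"
```

```text
the job is handed in; nothing more can be done
None
```

The right tin is the one that rattles. I handed the job in at about 10.5 s, still holding that tin upright in front of the scanner window.

- **Finding it:** I gripped the right tin by its bar, lifted it and shook it from side to side three times. After the second shake the force reading jumped with the arm still. The resting moment flipped sign between shakes (about −0.06, then +0.06, then −0.07 N m), which fits the loose ball moving from wall to wall. I did not lift or shake the other two tins.
- **Final pose:** The tool is at (0.656, 0.137, 0.197) m, pointing straight down and not moving. That puts the tin's middle at about 0.165 m height and about 119 mm from the glass. I measured the window at about (0.775, 0.128), turned by about −3°.
- **Centring:** The target for y was 0.134–0.135 m, so the tool ended about 2–3 mm to the left. The wrist view suggested the tin sits 2–3 mm to the right of the tool point, which roughly cancels this. I left that difference uncorrected.
- **Rest of the desk:** The last scene picture shows the other tins, the tweezers and the label pack apparently undisturbed.

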